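# Load the last paint pot and set the paint warmer

## Robot

A 6-joint arm with a two-finger parallel gripper is mounted at the origin on the work surface. World frame = base frame: x ahead of the robot, y to its left, z up, the work surface at z = 0. Lengths are in m, angles in rad, forces in N, time in s.
With the tool pointing down it reaches from about 0.425 to 1.125 m from the base axis. Payload 14.9 kg.
Tool frame: the origin (TCP) lies on the centre line of the jaws, within the pads' length; the fingertips stand 19 mm ahead of it and the grasp point (between the pads) is the TCP; z points along the fingers, y is the line along which they close (so a half turn about z gives the same grasp; the last joint's range is limited). The gripper opens to 91 mm and grips with 3 to 60 N. Pads are 32 mm wide; open, the fingers measure 118 mm over their backs; the gripper's body (76 mm by 178 mm) begins 60 mm behind the grasp point.
Start: joints at [-1.239, 0.379, 1.734, -0, 1.028, -0.033], TCP at [0.25, -0.654, 0.233] pointing down, gripper open.
Joint ranges: [-2.77, 2.77], [-0.74, 2.19], [0, 2.66], [-1.06, 4.2], [0.31, 2.87], [-3.08, 3.08]. Speed limits (rad/s): [1.89, 1.89, 2.39, 3.14, 3.14, 3.14].

## Interface

Orientations are given as a unit quaternion [x, y, z, w].
In Python, from rig import bot gives the robot as it stands.
- The arm moves only by the shell command python3 -m handwheel 'ROWS' [FORCE]. ROWS is JSON, a list of rows, each an object with "jaw": the closure, from -1 (fully open) to 1 (shut); "dp": the shift along the tool's x, y, z scaled (see below), a list of three; "roll": the turn about the tool's z scaled (see below). A call has 1 to 5 rows; each row shifts and turns the commanded pose from where the row before left it, along the tool's axes as they then stand; what a row does not reach is not made up. The controller multiplies each number of a shift by 10 cm and each number of a turn by 90 degrees. A row lasts 1/10 s, in which the tool goes at most 50 mm and 8.59 degrees, less where a joint would pass 70% of its speed; a pose out of reach is approached as far as the arm can. A call with a number of a shift or a turn outside -1 to 1 is refused whole. A call with a gripper value outside its range is refused whole. The fingers move at their own pace and stop on an object; FORCE is the grip in N (left out, the last holds). Time passes only in rows, so rows that do not move let the fingers close. It gives the time, the measured TCP pose, the force, the opening and the grip force at its end, in the units of the state.
- bot.get_obs(): the state, without advancing time (a new reading comes with each control period).
- bot.snapshot(name): name is "scene" or "top" or "wrist"; returns the picture (480x640x3 uint8, blue, green, red); there is no depth.
- bot.camera_params(name): a dict with "fx", "fy", "cx", "cy" (pixels), "pose" (4x4, takes a point from camera to world coordinates); the wrist camera has in their place "hand_eye" (4x4, takes a point from camera to tool coordinates, whose origin is the TCP and whose axes are the flange's). Camera axes: x right, y up, looking along -z (the intrinsics and any distortion apply to the point x, -y, -z); pixel columns grow to the right and rows downward; lengths in m; the calibration is good to about 2 mm. A picture is of the moment at which its call begins: read the wrist's pose just before it. camera_params takes no time and is no camera call.
- bot.close_job(): hands the job in; it is judged then, once.
The state is a dict: "t": time; "qpos": joint angles; "joint_vel": joint speeds; "tau": joint torques, N m; "eef_pos": TCP position; "orientation": TCP orientation; "ft_force": force on the tool from outside, world axes, zero at the start; "torque": the same for the moment, N m; "finger_gap": finger opening in m; "finger_force": force on a finger pad.
Only numpy, scipy, OpenCV 4.12 (cv2) and the standard library are available. Lean on these libraries where they do the work, as an engineer would, in place of code of your own. Each camera call takes 0.05 s, during which the arm holds its last target. There are 200 camera calls.

## Task

Put the red-lidded paint pot into the empty place in the white paint warmer, beside the two containers already in it, standing upright and flat on the bottom; set it down gently, do not drop it or tip it over. Then turn the warmer's dial until its white pointer points at the red mark, and let go. The other two containers stay standing in the warmer, and everything else on the table stays where it is.

Things in the scene. Friction and masses are not known exactly. Their poses are not given: they have to be found in the camera images.
- warmer: White paint warmer, fixed block 150 (its x) by 390 (its y) by 60 mm high. Origin: centre of its underside. Open well: inside 78 (x) by 220 mm (y), centred at x = 0, y = +79 mm, floor 20 mm and rim 60 mm above the table; three containers fit in a row at y = +7, +79, +151 mm; which place is empty varies. The dial is on the flat top at x = 0, y = -116 mm.
- empty_place: Copper-coloured flat disc, 62 mm across, on the floor of the well, at the centre of the empty place. Origin: its centre, 20 mm above the table. About 6 to 9 mm are free between a pot centred here and its neighbours or the end wall, 7 mm to the long walls.
- pot_red: Loose paint pot, white with red band and red lid (stands on the table at the start): upright cylinder 64 mm in diameter, 100 mm tall, about 0.36 kg. Origin: centre of its underside, z up.
- pot_green: Paint pot of the same shape and size with green band and lid, already standing in the well. Origin: centre of its underside.
- tin_yellow: Yellow square tin, 62 by 62 mm, 96 mm tall with its steel cap, already standing in the well. Origin: centre of its underside.
- dial (a joint): Dial angle (rad), 0 to 4.71, growing clockwise seen from above, about a vertical axis; stays where left. Grey disc 84 mm across, 60 to 70 mm above the table, with a black bar grip 70 mm long, 20 mm wide, 70 to 110 mm above the table. White line on one half of the bar = pointer; at value q it lies at +135 degrees minus q (counter-clockwise positive) from the warmer's x axis.
- dial_grip (a point): On the dial's axis, in the middle of the bar grip, 94 mm above the table. Its x axis points along the bar to the pointer end.
- pointer_end (a point): End of the white pointer at the rim of the dial, 42 mm from the dial's axis.
- mark: Red mark, a flat bar 22 by 7 mm lying radially on the black face just outside the dial; its place round the dial varies. Origin: on the dial's axis, 61 mm above the table; its x axis points from the dial's axis to the mark. It does not move.
- mark_point (a point): Inner end of the red mark, 42 mm from the dial's axis: the pointer's end lies here when the dial is set right.
- pot_blue: Bystander: paint pot like the red one, but with blue band and lid, standing on the table near it. Origin: centre of its underside.
- palette: Bystander: flower-shaped white palette with coloured paint dishes, about 155 mm across, 22 mm high, on the table. Origin: centre of its underside.
- brush_pot: Bystander: blue ceramic pot, 76 mm across, 110 mm high, with brushes up to 235 mm high. Origin: centre of its underside.
- umbrella_hub: Bystander: turned wooden umbrella hub, 72 mm across, 68 mm high. Origin: centre of its underside.
- brush: Bystander: flat brush, 200 mm long, lying on the table. Origin: on its underside near the middle, handle to its -x.
- mug: Bystander: white mug, 80 mm across, 90 mm high. Origin: centre of its underside.
Things that resemble listed ones, but are neither listed nor needed, are in the scene too. What is shaped like the pot_green but orange is not meant.

How it is judged:
On the way, in this order (a step that is already met when the one before it is completed fails the run):
1. the red pot stands upright on the floor of the warmer's well beside the other two, and is let go (z of pot_red in the frame of warmer between 0.016 and 0.025 m and x of pot_red in the frame of warmer between -0.03 and 0.03 m and y of pot_red in the frame of warmer between -0.02 and 0.18 m and angle between each of pot_red, pot_green, tin_yellow's own z axis and vertical below 0.08 rad and z of pot_green in the frame of warmer between 0.016 and 0.025 m and x of pot_green in the frame of warmer between -0.03 and 0.03 m and y of pot_green in the frame of warmer between -0.02 and 0.18 m and z of tin_yellow in the frame of warmer between 0.016 and 0.025 m and x of tin_yellow in the frame of warmer between -0.03 and 0.03 m and y of tin_yellow in the frame of warmer between -0.02 and 0.18 m and contact force between the fingers and pot_red below 0.1 N and linear speed of pot_red below 0.05 m/s), for 0.2 s.
2. the dial's pointer is brought to the red mark (horizontal distance between pointer_end and mark_point below 0.005 m), for 0.2 s.
At the end, for the whole second after the job is handed in: The red pot, the green pot and the yellow tin all stand upright (within 0.08 rad) on the floor of the warmer's well (underside 16 to 25 mm above the table), released and at rest; the end of the dial's pointer is within 5 mm (about 7 degrees) of the red mark's inner end, and the dial is at rest (z of pot_red in the frame of warmer between 0.016 and 0.025 m and x of pot_red in the frame of warmer between -0.03 and 0.03 m and y of pot_red in the frame of warmer between -0.02 and 0.18 m and angle between each of pot_red, pot_green, tin_yellow's own z axis and vertical below 0.08 rad and z of pot_green in the frame of warmer between 0.016 and 0.025 m and x of pot_green in the frame of warmer between -0.03 and 0.03 m and y of pot_green in the frame of warmer between -0.02 and 0.18 m and z of tin_yellow in the frame of warmer between 0.016 and 0.025 m and x of tin_yellow in the frame of warmer between -0.03 and 0.03 m and y of tin_yellow in the frame of warmer between -0.02 and 0.18 m and contact force between the fingers and pot_red below 0.1 N and horizontal distance between pointer_end and mark_point below 0.005 m and linear speed of each of pot_red, pot_green, tin_yellow below 0.03 m/s and velocity of joint dial between -0.05 and 0.05 rad/s); the robot touches nothing.
It fails at once if the red pot is dropped: it moves faster than 0.5 m/s while the fingers are not holding it (a fall of about 13 mm) (linear speed of pot_red above 0.5 m/s and contact force between the fingers and pot_red below 0.3 N).
It fails at once if the red pot is tipped by more than 0.7 rad (angle between pot_red's own z axis and vertical above 0.7 rad).
It fails at once if a bystander on the table (blue pot, palette, brush pot, umbrella hub, brush, mug) is moved by more than 30 mm (distance of any of pot_blue, palette, brush_pot, umbrella_hub, brush, mug from where it was at the start of the episode above 0.03 m).
It also fails if it takes over 61 s, if anything falls off the work surface, if the arm or the gripper's body presses on something with over 40 N, if the wrist force passes 120 N, or if a joint passes its speed limit or range.

## Working session

There is one attempt and no reset: what is moved stays moved. The work goes in short steps, Python scripts to look and compute and a shell command to move; the robot and the scene stay as the last step left them, time stands still between calls to the robot, and variables do not carry over. Pictures are saved under pics/ and viewed, at most 10 in all, crops included, and the job is handed in when it is done.

```bash
ls; mkdir -p pics; python3 - <<'E'
from rig import bot
import cv2
for n in ("scene","top"):
    cv2.imwrite(f"pics/{n}0.png",bot.snapshot(n))
    print(n,bot.camera_params(n))
print(bot.camera_params("wrist"))
print(bot.get_obs())
E
```

```text
pics
scene {'fx': 588.4567130833699, 'fy': 588.4567130833699, 'cx': 310.8787148138289, 'cy': 240.8976042137901, 'pose': array([[ 0.51036084, -0.74513636,  0.42930598,  1.33974517],
       [ 0.8598979 ,  0.43616745, -0.26520476, -0.45130248],
       [ 0.01036442,  0.50450944,  0.86334397,  1.61839817],
       [ 0.        ,  0.        ,  0.        ,  1.        ]])}
top {'fx': 487.8764317323575, 'fy': 487.8764317323575, 'cx': 320.7435357347774, 'cy': 229.23861794363438, 'pose': array([[-0.0086587 ,  0.99822907, -0.05885361,  0.48512306],
       [-0.99989337, -0.00933522, -0.01122975,  0.00690707],
       [-0.01175928,  0.0587501 ,  0.99820346,  1.39875322],
       [ 0.        ,  0.        ,  0.        ,  1.        ]])}
{'fx': 330.6237029070486, 'fy': 330.6237029070486, 'cx': 317.7319020934064, 'cy': 234.03898065324083, 'hand_eye': array([[ 6.97523645e-04,  9.71017453e-01,  2.39007573e-01,
         6.72321674e-02],
       [ 9.99999413e-01, -8.75519327e-04,  6.38562659e-04,
         1.66462059e-04],
       [ 8.29311236e-04,  2.39006988e-01, -9.71017493e-01,
        -1.50972975e-01],
       [ 0.00000000e+00,  0.00000000e+00,  0.00000000e+00,
         1.00000000e+00]])}
{'t': 0.1, 'qpos': array([-1.23930425e+00,  3.79332753e-01,  1.73469706e+00,  4.49950240e-06,
        1.02852687e+00, -3.33353975e-02]), 'joint_vel': array([ 0.0007081 , -0.00310672, -0.00279238, -0.00071135, -0.00043357,
        0.00067056]), 'tau': array([-7.67151014e-04, -7.65031815e+01, -4.35295594e+01,  6.51346310e-02,
        3.98901547e-02, -3.04730816e-05]), 'eef_pos': array([ 0.24961753, -0.65363056,  0.23238273]), 'orientation': array([ 9.83408793e-01,  1.81402627e-01, -6.96867488e-05, -4.76952787e-04]), 'ft_force': array([-0.02928687,  0.04904357, -0.21758688]), 'torque': array([-0.04098082,  0.01480348,  0.01139463]), 'finger_force': 0.0, 'finger_gap': 0.09111437614703276}
```

View pics/top0.png

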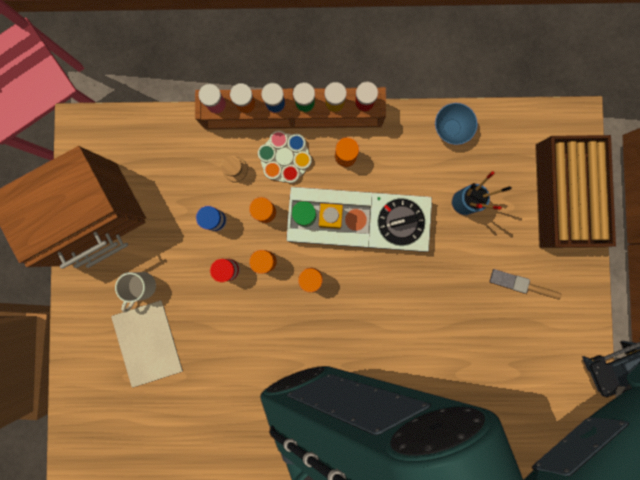

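View pics/scene0.png

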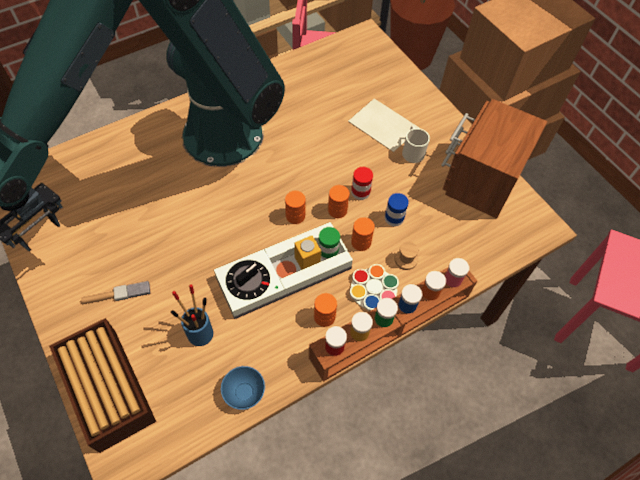

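The top view shows the red lid at about (223,270), with an orange pot at (262,262) and the blue pot at (210,217). The warmer spans x of about 288–432 px, with green (304,213), yellow (331,216), the empty copper place (356,220) and the dial (401,221). Next I'll measure these in both views.

```bash
cat > h.py <<'E'
import numpy as np, cv2
from rig import bot
def ray(n,uv,obs=None):
    c=bot.camera_params(n)
    if n=="wrist":
        from scipy.spatial.transform import Rotation as R
        T=np.eye(4);T[:3,:3]=R.from_quat(obs["orientation"]).as_matrix();T[:3,3]=obs["eef_pos"]
        P=T@c["hand_eye"]
    else: P=c["pose"]
    d=P[:3,:3]@np.array([(uv[0]-c["cx"])/c["fx"],-(uv[1]-c["cy"])/c["fy"],-1])
    return P[:3,3],d
def onz(n,uv,z,obs=None):
    o,d=ray(n,uv,obs); return o+d*(z-o[2])/d[2]
def cross(a,b):
    (o1,d1),(o2,d2)=a,b
    s=np.linalg.lstsq(np.c_[d1,-d2],o2-o1,rcond=None)[0]
    p,q=o1+s[0]*d1,o2+s[1]*d2
    return (p+q)/2,np.linalg.norm(p-q)
def blobs(img,lo,hi,amin=20,box=None):
    m=cv2.inRange(cv2.cvtColor(img,cv2.COLOR_BGR2HSV),lo,hi)
    if box: k=np.zeros_like(m);k[box[1]:box[3],box[0]:box[2]]=1;m=m*k
    n,l,s,c=cv2.connectedComponentsWithStats(m)
    return [(c[i].round(1),s[i].tolist()) for i in range(1,n) if s[i][4]>=amin],m
E
python3 - <<'E'
from h import *
t=cv2.imread("pics/top0.png");s=cv2.imread("pics/scene0.png")
for nm,lo,hi in (("red",(0,200,120),(4,255,255)),("orange",(6,200,120),(14,255,255)),("copper",(5,80,100),(12,190,230)),("green",(55,120,50),(80,255,255)),("yellow",(18,150,120),(28,255,255)),("blue",(105,150,60),(120,255,255))):
    b,_=blobs(t,lo,hi,60); print(nm)
    for c,st in b:
        if c[1]<320 and 140<c[0]<440: print("  ",c,st,onz("top",c,.1).round(3))
# warmer top: white corners
b,m=blobs(t,(30,8,185),(95,70,255),300,(270,175,450,265))
pts=np.argwhere(m)[:,::-1].astype(np.float32); r=cv2.minAreaRect(pts)
print(r); print(np.array([onz("top",p,.06) for p in cv2.boxPoints(r)]).round(3))
a=cv2.resize(t[180:265,275:445],None,fx=4.5,fy=4.5,interpolation=cv2.INTER_CUBIC)
cv2.imwrite("pics/warm.png",a)
E
```

```text
red
   [289.7 173. ] [284, 168, 12, 11, 109] [0.714 0.104 0.1  ]
   [221.9 269.9] [211, 259, 23, 23, 419] [0.456 0.285 0.1  ]
orange
   [348.3 147.8] [335, 137, 24, 24, 168] [ 0.781 -0.055  0.1  ]
   [271.8 169.3] [266, 164, 13, 12, 114] [0.724 0.152 0.1  ]
copper
   [355.5 219.3] [345, 208, 22, 23, 395] [ 0.587 -0.071  0.1  ]
green
   [303.3 212.8] [292, 202, 24, 23, 432] [0.606 0.068 0.1  ]
yellow
   [301.9 159.1] [296, 153, 13, 13, 141] [0.751 0.071 0.1  ]
   [330.3 214.9] [319, 203, 24, 25, 339] [ 0.6   -0.004  0.1  ]
blue
   [296.  142.2] [291, 137, 11, 12, 106] [0.797 0.086 0.1  ]
   [208.3 217.3] [197, 207, 23, 22, 394] [0.597 0.322 0.1  ]
((354.0506591796875, 213.99130249023438), (150.92613220214844, 61.0036735534668), 4.289153099060059)
[[ 0.539  0.144  0.06 ]
 [ 0.707  0.131  0.06 ]
 [ 0.672 -0.284  0.06 ]
 [ 0.504 -0.268  0.06 ]]
```

View pics/warm.png

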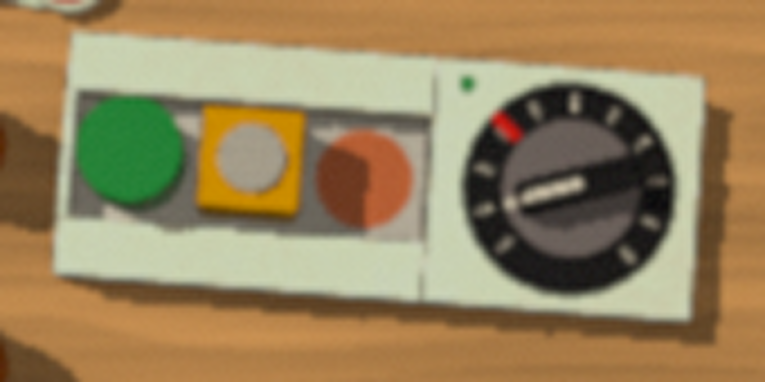

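Green sits at the far (+y) end, yellow is in the middle, and the empty place is next to the dial. The pointer is at about 105° in world and the red mark at about 45°, so the dial needs roughly 60° clockwise. The warmer's yaw is about −4°. The red pot is near (0.456, 0.285), so I'm moving over it now: raise and roll to θ≈86°, out, then across.

```bash
python3 -m handwheel '[{"jaw":-1,"dp":[0,0,-0.09],"roll":-0.09},{"jaw":-1,"dp":[0,0,-0.09],"roll":-0.09},{"jaw":-1,"dp":[0,0,-0.09],"roll":-0.09},{"jaw":-1,"dp":[0,0,-0.09],"roll":-0.09}]'
python3 -m handwheel '[{"jaw":-1,"dp":[0,0,-0.09],"roll":-0.09},{"jaw":-1,"dp":[0,0,-0.09],"roll":-0.09},{"jaw":-1,"dp":[0,0,-0.09],"roll":-0.09},{"jaw":-1,"dp":[0,0,-0.09],"roll":-0.09}]'
python3 -m handwheel '[{"jaw":-1,"dp":[0.3,0.4,0],"roll":0},{"jaw":-1,"dp":[0.3,0.4,0],"roll":0},{"jaw":-1,"dp":[0.3,0.4,0],"roll":0},{"jaw":-1,"dp":[0.3,0.4,0],"roll":0},{"jaw":-1,"dp":[0.3,0.4,0],"roll":0}]'
python3 -m handwheel '[{"jaw":-1,"dp":[0.4,0.1,0],"roll":0},{"jaw":-1,"dp":[0.4,0.1,0],"roll":0},{"jaw":-1,"dp":[0.4,0.1,0],"roll":0},{"jaw":-1,"dp":[0.4,0.1,0],"roll":0},{"jaw":-1,"dp":[0.4,0.1,0],"roll":0}]'
```

```text
t: 0.5
eef_pos: [0.2496, -0.6537, 0.2689]
orientation: [0.892, 0.451, 0.0, -0.0]
ft_force: [0.6, -1.2, -1.4]
finger_gap: 0.0909
finger_force: 0.0
t: 0.9
eef_pos: [0.2497, -0.6537, 0.3049]
orientation: [0.731, 0.682, 0.0, -0.0]
ft_force: [0.1, 0.1, -0.9]
finger_gap: 0.091
finger_force: 0.0
t: 1.4
eef_pos: [0.4618, -0.5179, 0.3047]
orientation: [0.733, 0.68, 0.0, -0.0]
ft_force: [0.0, 0.1, -1.4]
finger_gap: 0.0912
finger_force: 0.0
t: 1.9
eef_pos: [0.5254, -0.322, 0.3047]
orientation: [0.733, 0.68, -0.0, -0.0]
ft_force: [0.1, 0.0, -0.0]
finger_gap: 0.0912
finger_force: 0.0
```

```bash
python3 -m handwheel '[{"jaw":-1,"dp":[0.45,0.1,0],"roll":0},{"jaw":-1,"dp":[0.45,0.1,0],"roll":0},{"jaw":-1,"dp":[0.45,0.1,0],"roll":0},{"jaw":-1,"dp":[0.45,0.1,0],"roll":0},{"jaw":-1,"dp":[0,0,0],"roll":0}]'
python3 - <<'E'
from h import *
import pickle
o=bot.get_obs(); w=bot.snapshot("wrist"); cv2.imwrite("pics/w1.png",w); pickle.dump(o,open("w1.pkl","wb"))
E
python3 -m handwheel '[{"jaw":-1,"dp":[0.45,-0.2,0],"roll":0},{"jaw":-1,"dp":[0.45,-0.2,0],"roll":0},{"jaw":-1,"dp":[0.45,-0.2,0],"roll":0},{"jaw":-1,"dp":[0.45,-0.2,0],"roll":0},{"jaw":-1,"dp":[0.45,-0.2,0],"roll":0}]'
python3 -m handwheel '[{"jaw":-1,"dp":[0.45,-0.1,0],"roll":0},{"jaw":-1,"dp":[0.45,-0.1,0],"roll":0},{"jaw":-1,"dp":[0.4,-0.05,0],"roll":0},{"jaw":-1,"dp":[0,0,0],"roll":0}]'
python3 - <<'E'
from h import *
import pickle
o=bot.get_obs(); w=bot.snapshot("wrist"); cv2.imwrite("pics/w2.png",w); pickle.dump(o,open("w2.pkl","wb"))
print(o["eef_pos"],o["orientation"],o["qpos"])
cv2.imwrite("pics/w12.png",np.hstack([cv2.resize(cv2.imread("pics/w1.png"),(400,300)),cv2.resize(w,(400,300))]))
for c,st in blobs(w,(0,200,100),(4,255,255),200)[0]: print(c,st,onz("wrist",c,.1,o).round(4))
E
```

```text
t: 2.4
eef_pos: [0.5794, -0.1431, 0.3047]
orientation: [0.732, 0.681, 0.0, -0.0]
ft_force: [-0.7, -0.5, -0.3]
finger_gap: 0.0911
finger_force: 0.0
t: 2.95
eef_pos: [0.4949, 0.0852, 0.3049]
orientation: [0.734, 0.68, -0.0, 0.0]
ft_force: [0.7, 0.3, 0.5]
finger_gap: 0.0916
finger_force: 0.0
t: 3.35
eef_pos: [0.4805, 0.2187, 0.3049]
orientation: [0.732, 0.681, 0.0, -0.0]
ft_force: [-1.0, -0.1, 0.2]
finger_gap: 0.0915
finger_force: 0.0
[0.48050515 0.21872686 0.30493778] [ 7.32280820e-01  6.81002758e-01  1.83748313e-04 -1.06745385e-04] [3.82867022e-01 1.80140843e-02 2.02992114e+00 3.72602508e-04
 1.09339079e+00 4.55229895e-01]
[291.1 153.3] [262, 123, 59, 61, 2821] [0.4578 0.2871 0.1   ]
```

View pics/w12.png

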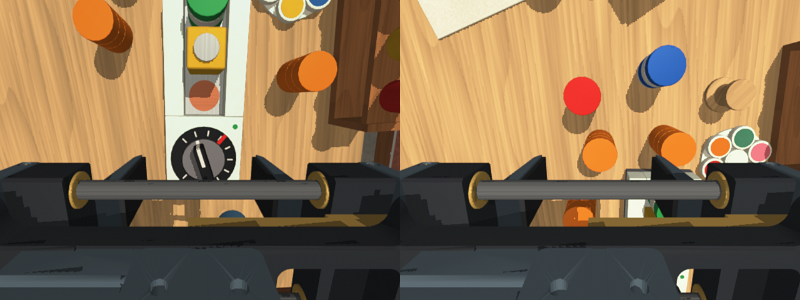

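View pics/w1.png

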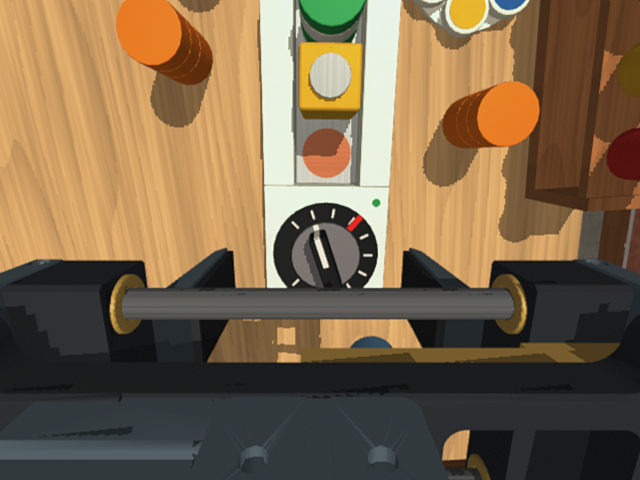

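The wrist views show the red lid at (291,153) in w2, which gives (0.458, 0.287) and agrees with the top view within about 2 mm. The copper disc is near (327,153) and the dial near (326,255) in w1. I'll move above the pot and descend partway, and measure the warmer from w1 and top in the same call.

```bash
python3 -m handwheel '[{"jaw":-1,"dp":[0.33,-0.14,0],"roll":0},{"jaw":-1,"dp":[0.33,-0.14,0],"roll":0},{"jaw":-1,"dp":[0,0,0.4],"roll":0},{"jaw":-1,"dp":[0,0,0.4],"roll":0},{"jaw":-1,"dp":[0,0,0.2],"roll":0}]'
python3 - <<'E'
from h import *
import pickle
o=bot.get_obs(); w=bot.snapshot("wrist"); cv2.imwrite("pics/w3.png",w)
print(o["eef_pos"])
for c,st in blobs(w,(0,200,100),(4,255,255),200)[0]: print("red",c,st,onz("wrist",c,.1,o).round(4))
o=pickle.load(open("w1.pkl","rb")); w=cv2.imread("pics/w1.png"); t=cv2.imread("pics/top0.png")
def ell(m):
    c=max(cv2.findContours(m,cv2.RETR_EXTERNAL,cv2.CHAIN_APPROX_NONE)[0],key=cv2.contourArea); return cv2.fitEllipse(cv2.convexHull(c)), c
_,m=blobs(w,(2,90,60),(13,255,255),1,(295,120,360,183)); e=ell(m)[0]; print("copper w",e,onz("wrist",e[0],.02,o).round(4))
_,m=blobs(t,(2,80,40),(12,255,255),1,(342,205,370,235)); e=ell(m)[0]; print("copper t",e,onz("top",e[0],.02).round(4))
# dial face: dark in warmer top
_,m=blobs(t,(0,0,0),(180,140,110),1,(376,196,428,248)); e=ell(m)[0]; print("face t",e,onz("top",e[0],.061).round(4))
_,m=blobs(w,(0,0,0),(180,140,75),1,(268,195,384,262)); c=ell(m)[1]
P=np.array([onz("wrist",q[0],.061,o)[:2] for q in c if 200<q[0][1]<258])
A=np.c_[2*P,np.ones(len(P))]; s=np.linalg.lstsq(A,(P**2).sum(1),rcond=None)[0]; print("face w",s[:2].round(4),"r",np.sqrt(s[2]+s[:2]@s[:2]))
for n,im,bx in (("wrist",w,(270,195,384,262)),("top",t,(376,196,428,248))):
    for c,st in blobs(im,(0,150,90),(6,255,255),6,bx)[0]: print("mark",n,c,st,onz(n,c,.061,o).round(4))
    for c,st in blobs(im,(0,0,150),(180,70,255),10,bx)[0]: print("white",n,c,st,onz(n,c,.11,o).round(4))
    for c,st in blobs(im,(170,150,90),(180,255,255),6,bx)[0]: print("mark2",n,c,st,onz(n,c,.061,o).round(4))
E
```

```text
t: 3.9
eef_pos: [0.4568, 0.2819, 0.2019]
orientation: [0.733, 0.68, -0.002, -0.0]
ft_force: [0.0, 0.7, 0.2]
finger_gap: 0.0914
finger_force: 0.0
[0.45684677 0.28187182 0.20188606]
red [318.2 231.1] [279, 192, 79, 79, 4844] [0.4577 0.2889 0.1   ]
copper w ((326.12762451171875, 152.56878662109375), (48.01567077636719, 49.18510437011719), 10.691905975341797) [ 0.5952 -0.0765  0.02  ]
copper t ((355.51959228515625, 219.33094787597656), (21.833892822265625, 22.514263153076172), 172.19781494140625) [ 0.5936 -0.0763  0.02  ]
face t ((401.04046630859375, 221.61280822753906), (46.50603103637695, 47.062225341796875), 131.85183715820312) [ 0.5829 -0.1986  0.061 ]
face w [ 0.5748 -0.1748] r 0.04008207489990683
mark wrist [354.4 223. ] [347, 215, 16, 17, 120] [ 0.6231 -0.1622  0.061 ]
white wrist [328.1 212.5] [270, 195, 114, 67, 2519] [ 0.591  -0.1382  0.11  ]
white wrist [332.7 212.9] [331, 209, 4, 9, 23] [ 0.5959 -0.139   0.11  ]
white wrist [312.3 214.4] [311, 210, 4, 9, 21] [ 0.5742 -0.139   0.11  ]
white wrist [351.4 220. ] [349, 217, 6, 7, 12] [ 0.6153 -0.148   0.11  ]
white wrist [294.8 224.7] [292, 221, 7, 8, 20] [ 0.5547 -0.1489  0.11  ]
white wrist [315.7 227.5] [313, 225, 7, 6, 35] [ 0.5767 -0.1535  0.11  ]
white wrist [363.4 236.2] [360, 234, 8, 5, 20] [ 0.6274 -0.1667  0.11  ]
white wrist [320. 249.] [314, 236, 13, 26, 151] [ 0.5797 -0.1778  0.11  ]
white wrist [367.3 255. ] [363, 254, 9, 3, 25] [ 0.6308 -0.1882  0.11  ]
mark top [387.2 207.8] [384, 205, 7, 7, 30] [ 0.6213 -0.1613  0.061 ]
white top [402.5 221.8] [376, 196, 52, 52, 876] [ 0.5788 -0.1949  0.11  ]
white top [397.5 221.8] [392, 220, 12, 5, 24] [ 0.5789 -0.1817  0.11  ]
```

```bash
python3 -m handwheel '[{"jaw":-1,"dp":[0.05,0.01,0.2],"roll":0.01},{"jaw":-1,"dp":[0,0,0.3],"roll":0},{"jaw":-1,"dp":[0,0,0.3],"roll":0},{"jaw":-1,"dp":[0,0,0.3],"roll":0},{"jaw":-1,"dp":[0,0,0.17],"roll":0}]' 25
python3 -m handwheel '[{"jaw":1,"dp":[0,0,0],"roll":0},{"jaw":1,"dp":[0,0,0],"roll":0},{"jaw":1,"dp":[0,0,0],"roll":0},{"jaw":1,"dp":[0,0,0],"roll":0},{"jaw":1,"dp":[0,0,0],"roll":0}]' 25
python3 -m handwheel '[{"jaw":1,"dp":[0,0,0],"roll":0},{"jaw":1,"dp":[0,0,0],"roll":0},{"jaw":1,"dp":[0,0,0],"roll":0}]' 25
```

```text
t: 4.45
eef_pos: [0.4592, 0.2873, 0.0766]
orientation: [0.739, 0.674, -0.001, -0.0]
ft_force: [0.2, 0.0, -0.3]
finger_gap: 0.0912
finger_force: 0.0
t: 4.95
eef_pos: [0.4596, 0.2892, 0.0792]
orientation: [0.738, 0.674, 0.001, 0.0]
ft_force: [-1.7, -2.4, 9.8]
finger_gap: 0.0633
finger_force: 25.0
t: 5.25
eef_pos: [0.4596, 0.2892, 0.0792]
orientation: [0.738, 0.674, 0.001, 0.0]
ft_force: [-2.7, -3.4, 9.6]
finger_gap: 0.0638
finger_force: 25.0
```

```bash
python3 -m handwheel '[{"jaw":1,"dp":[0,0,-0.1],"roll":0},{"jaw":1,"dp":[0,0,-0.15],"roll":0},{"jaw":1,"dp":[0,0,-0.2],"roll":0},{"jaw":1,"dp":[0,0,-0.2],"roll":0},{"jaw":1,"dp":[0,0,-0.2],"roll":0}]'
python3 -m handwheel '[{"jaw":1,"dp":[0,0,-0.2],"roll":0},{"jaw":1,"dp":[0,0,-0.2],"roll":0},{"jaw":1,"dp":[0,0,-0.2],"roll":0},{"jaw":1,"dp":[0,0,-0.2],"roll":0},{"jaw":1,"dp":[0,0,0],"roll":0}]'
python3 - <<'E'
from h import *
o=bot.get_obs(); w=bot.snapshot("wrist"); s=bot.snapshot("scene")
print(o["eef_pos"],o["ft_force"])
cv2.imwrite("pics/held.png",np.hstack([cv2.resize(w,(400,300)),s[60:360,250:650]]))
E
```

```text
t: 5.75
eef_pos: [0.459, 0.2891, 0.165]
orientation: [0.738, 0.674, 0.0, 0.0]
ft_force: [0.0, 0.4, -4.0]
finger_gap: 0.0634
finger_force: 25.0
t: 6.25
eef_pos: [0.4601, 0.2897, 0.2465]
orientation: [0.738, 0.674, 0.002, 0.001]
ft_force: [-0.4, 0.9, -3.9]
finger_gap: 0.0635
finger_force: 25.0
[0.46005049 0.28969268 0.24647222] [-0.44524979  0.87861175 -3.94388198]
```

View pics/held.png

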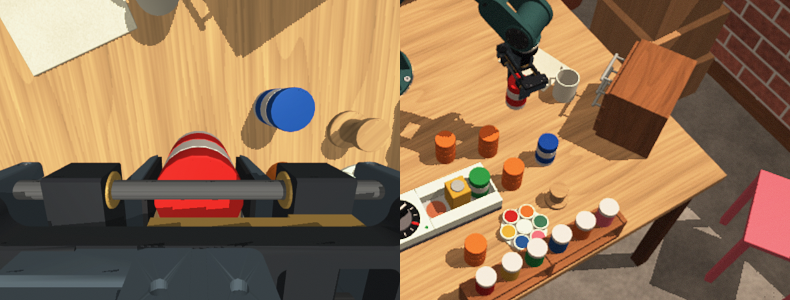

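The pot is held upright: its lid and band look aligned in the wrist view, and the weight reads about 3.9 N. Now I'll carry it over the empty place.

```bash
python3 -m handwheel '[{"jaw":1,"dp":[-0.15,0.07,0],"roll":0},{"jaw":1,"dp":[-0.29,0.14,0],"roll":0},{"jaw":1,"dp":[-0.29,0.14,0],"roll":0},{"jaw":1,"dp":[-0.29,0.14,0],"roll":0},{"jaw":1,"dp":[-0.29,0.14,0],"roll":0}]'
python3 -m handwheel '[{"jaw":1,"dp":[-0.29,0.14,0],"roll":0},{"jaw":1,"dp":[-0.29,0.14,0],"roll":0},{"jaw":1,"dp":[-0.29,0.14,0],"roll":0},{"jaw":1,"dp":[-0.29,0.14,0],"roll":0},{"jaw":1,"dp":[-0.29,0.14,0],"roll":0}]'
python3 -m handwheel '[{"jaw":1,"dp":[-0.29,0.14,0],"roll":0},{"jaw":1,"dp":[-0.29,0.14,0],"roll":0},{"jaw":1,"dp":[-0.17,0.06,0],"roll":0},{"jaw":1,"dp":[0,0,0],"roll":0},{"jaw":1,"dp":[0,0,0],"roll":0}]'
python3 - <<'E'
from h import *
o=bot.get_obs(); w=bot.snapshot("wrist"); t=bot.snapshot("top")
print(o["eef_pos"],o["orientation"],o["ft_force"])
cv2.imwrite("pics/w4.png",w);cv2.imwrite("pics/t4.png",t)
cv2.imwrite("pics/over.png",np.hstack([w[60:360,120:520],cv2.resize(t[170:270,280:413],(400,300))]))
E
```

```text
t: 6.85
eef_pos: [0.5094, 0.1515, 0.2417]
orientation: [0.738, 0.674, -0.001, -0.0]
ft_force: [0.9, 0.5, -3.3]
finger_gap: 0.0639
finger_force: 25.0
t: 7.35
eef_pos: [0.566, 0.0008, 0.2416]
orientation: [0.738, 0.674, -0.001, -0.001]
ft_force: [-0.2, 0.2, -3.4]
finger_gap: 0.064
finger_force: 25.0
t: 7.85
eef_pos: [0.5928, -0.0754, 0.2421]
orientation: [0.739, 0.674, -0.0, -0.001]
ft_force: [0.4, 0.2, -4.1]
finger_gap: 0.0639
finger_force: 25.0
[ 0.59284983 -0.07539745  0.24207028] [ 7.38634069e-01  6.74106143e-01 -3.95906627e-04 -6.80753228e-04] [ 0.43273623  0.24800896 -4.11935325]
```

View pics/over.png

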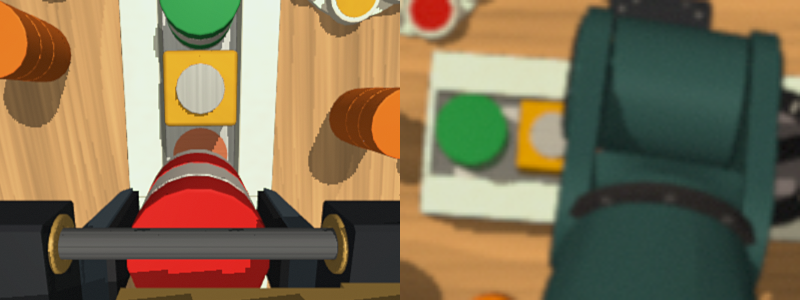

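```bash
python3 - <<'E'
from h import *
o=bot.get_obs(); w=cv2.imread("pics/w4.png")
_,m=blobs(w,(17,120,60),(30,255,255),100,(270,90,380,200))
ys,xs=np.nonzero(m); print("tin cols",xs.min(),xs.max(),"rows",ys.min(),ys.max())
for v in (ys.max(),ys.min()):
  print([onz("wrist",(u,v),.112,o).round(4).tolist() for u in (xs.min(),320,xs.max())])
R=lambda q:(np.array([[np.cos(q),-np.sin(q)],[np.sin(q),np.cos(q)]]))
yaw=np.deg2rad(-5); D=np.array([.5945,-.0764])
for row in (115,150,195):  # well rim edges: white -> dark
  h=cv2.cvtColor(w,cv2.COLOR_BGR2GRAY)[row].astype(int)
  print(row,"L",[(u) for u in range(250,320) if h[u]-h[u+1]>25],"R",[u for u in range(325,400) if h[u+1]-h[u]>25])
f=lambda p:(R(-yaw)@(np.array(p)[:2]-D)+[0,.007]).round(4)
print("TCP in warmer",f(o["eef_pos"]))
for v in (ys.min(),ys.max()): print("tin",f(onz("wrist",(xs.mean(),v),.112,o)))
E
```

```text
tin cols 283 357 rows 110 185
[[0.5675, -0.0318, 0.112], [0.5987, -0.0346, 0.112], [0.6298, -0.0374, 0.112]]
[[0.5743, 0.0277, 0.112], [0.6039, 0.025, 0.112], [0.6335, 0.0224, 0.112]]
115 L [274, 275, 278] R [360, 361]
150 L [277, 278, 279, 294] R [359, 360]
195 L [278, 279, 280] R [339, 358, 359]
TCP in warmer [-0.0017  0.0084]
tin [0.0006 0.1089]
tin [0.0005 0.049 ]
```

The tin face is at warmer y=0.049, as expected, and the TCP is at (−0.002, 0.008), so the pot is centred in the free interval. Descending, slower near the floor.

```bash
python3 -m handwheel '[{"jaw":1,"dp":[0,0.015,0.2],"roll":0},{"jaw":1,"dp":[0,0,0.3],"roll":0},{"jaw":1,"dp":[0,0,0.3],"roll":0},{"jaw":1,"dp":[0,0,0.2],"roll":0},{"jaw":1,"dp":[0,0,0.1],"roll":0}]'
python3 -m handwheel '[{"jaw":1,"dp":[0,0,0.1],"roll":0},{"jaw":1,"dp":[0,0,0.06],"roll":0},{"jaw":1,"dp":[0,0,0.05],"roll":0},{"jaw":1,"dp":[0,0,0],"roll":0},{"jaw":1,"dp":[0,0,0],"roll":0}]'
python3 -m handwheel '[{"jaw":1,"dp":[0,0,0.03],"roll":0},{"jaw":1,"dp":[0,0,0],"roll":0}]'
```

```text
t: 8.45
eef_pos: [0.5939, -0.0747, 0.1311]
orientation: [0.738, 0.675, -0.001, -0.001]
ft_force: [-0.4, -0.2, -3.8]
finger_gap: 0.0639
finger_force: 25.0
t: 8.95
eef_pos: [0.5953, -0.0759, 0.1124]
orientation: [0.738, 0.674, 0.0, 0.0]
ft_force: [-0.4, 0.6, -4.0]
finger_gap: 0.0635
finger_force: 25.0
t: 9.15
eef_pos: [0.595, -0.0758, 0.1089]
orientation: [0.738, 0.674, 0.0, 0.0]
ft_force: [1.0, -0.1, -3.3]
finger_gap: 0.0637
finger_force: 25.0
```

```bash
python3 -m handwheel '[{"jaw":1,"dp":[0,0,0.03],"roll":0},{"jaw":1,"dp":[0,0,0.03],"roll":0},{"jaw":1,"dp":[0,0,0],"roll":0}]'
python3 -m handwheel '[{"jaw":1,"dp":[0,0,0.02],"roll":0},{"jaw":1,"dp":[0,0,0],"roll":0}]'
python3 -m handwheel '[{"jaw":1,"dp":[0,0,0.02],"roll":0},{"jaw":1,"dp":[0,0,0],"roll":0}]'
```

```text
t: 9.45
eef_pos: [0.5947, -0.0758, 0.1024]
orientation: [0.738, 0.674, -0.0, -0.0]
ft_force: [-0.2, -0.3, -4.0]
finger_gap: 0.0634
finger_force: 25.0
t: 9.65
eef_pos: [0.5949, -0.0758, 0.1007]
orientation: [0.738, 0.674, -0.0, -0.0]
ft_force: [0.1, 1.1, -3.6]
finger_gap: 0.064
finger_force: 25.0
t: 9.85
eef_pos: [0.5951, -0.0758, 0.0991]
orientation: [0.738, 0.674, -0.0, 0.0]
ft_force: [-2.4, -0.2, 1.8]
finger_gap: 0.0637
finger_force: 25.0
```

The floor reaction shows at TCP z=0.099, exactly where it was expected. Releasing, then rising straight up.

```bash
python3 -m handwheel '[{"jaw":-1,"dp":[0,0,0],"roll":0},{"jaw":-1,"dp":[0,0,0],"roll":0},{"jaw":-1,"dp":[0,0,0],"roll":0},{"jaw":-1,"dp":[0,0,0],"roll":0},{"jaw":-1,"dp":[0,0,0],"roll":0}]'
python3 -m handwheel '[{"jaw":-1,"dp":[0,0,-0.05],"roll":0},{"jaw":-1,"dp":[0,0,-0.1],"roll":0},{"jaw":-1,"dp":[0,0,-0.2],"roll":0},{"jaw":-1,"dp":[0,0,-0.3],"roll":0},{"jaw":-1,"dp":[0,0,-0.3],"roll":0}]'
python3 -m handwheel '[{"jaw":-1,"dp":[-0.3,0,-0.3],"roll":0},{"jaw":-1,"dp":[-0.4,0,-0.3],"roll":0},{"jaw":-1,"dp":[-0.4,0,-0.3],"roll":0},{"jaw":-1,"dp":[-0.4,0,0],"roll":0},{"jaw":-1,"dp":[0,0,0],"roll":0}]'
python3 - <<'E'
from h import *
import pickle
o=bot.get_obs(); w=bot.snapshot("wrist"); s=bot.snapshot("scene")
print(o["eef_pos"],o["qpos"])
cv2.imwrite("pics/w5.png",w);cv2.imwrite("pics/s5.png",s);pickle.dump(o,open("w5.pkl","wb"))
cv2.imwrite("pics/after.png",np.hstack([w[0:300,120:520],cv2.resize(s[205:325,200:360],(400,300))]))
E
```

```text
t: 10.35
eef_pos: [0.595, -0.0758, 0.0989]
orientation: [0.738, 0.674, 0.0, 0.0]
ft_force: [0.5, 0.6, 0.4]
finger_gap: 0.0909
finger_force: 0.0
t: 10.85
eef_pos: [0.5948, -0.0758, 0.1956]
orientation: [0.738, 0.674, -0.0, -0.0]
ft_force: [0.5, -0.2, 0.3]
finger_gap: 0.091
finger_force: 0.0
t: 11.35
eef_pos: [0.5813, -0.2289, 0.2861]
orientation: [0.739, 0.673, 0.0, 0.002]
ft_force: [-0.2, 0.6, -0.4]
finger_gap: 0.0914
finger_force: 0.0
[ 0.58133298 -0.22894804  0.28611854] [-4.12267768e-01  2.02649560e-01  1.86011542e+00 -6.01968274e-04
  1.07570069e+00 -3.18273488e-01]
```

View pics/after.png

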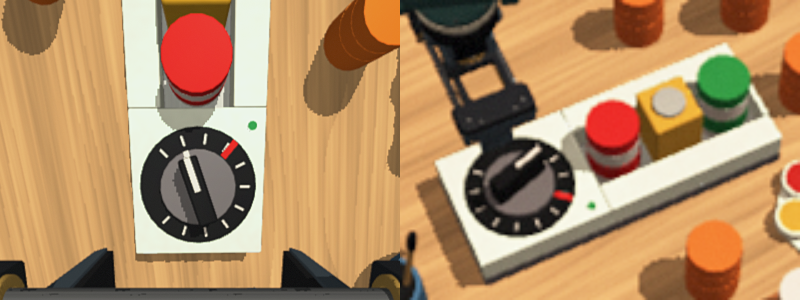

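All three containers stand upright in the well. The dial is fully visible in the wrist view: centre at about (198,184) in the crop, pointer end (186,153), mark (230,149). Measuring the angles.

```bash
python3 - <<'E'
from h import *
import pickle
o=pickle.load(open("w5.pkl","rb")); w=cv2.imread("pics/w5.png")
bx=(250,118,385,250)
_,m=blobs(w,(0,0,0),(180,255,80),1,bx)
m=cv2.morphologyEx(m,cv2.MORPH_CLOSE,np.ones((5,5)))
c=cv2.convexHull(max(cv2.findContours(m,cv2.RETR_EXTERNAL,cv2.CHAIN_APPROX_NONE)[0],key=cv2.contourArea))
P=np.array([onz("wrist",q[0],.061,o)[:2] for q in c])
s=np.linalg.lstsq(np.c_[2*P,np.ones(len(P))],(P**2).sum(1),rcond=None)[0]; C=s[:2]; print("face",C.round(4),"r",np.sqrt(s[2]+C@C).round(4), cv2.fitEllipse(c))
for c_,st in blobs(w,(0,150,90),(6,255,255),20,bx)[0]:
    p=onz("wrist",c_,.061,o)[:2]-C; print("mark",c_,st,"r",np.hypot(*p).round(4),"deg",np.rad2deg(np.arctan2(p[1],p[0])).round(2))
b,m=blobs(w,(0,0,150),(180,60,255),40,(295,140,335,200))
n,l,st,cc=cv2.connectedComponentsWithStats(m)
for i in range(1,n):
    if st[i][4]<40: continue
    ys,xs=np.nonzero(l==i); Q=np.array([onz("wrist",(x,y),.11,o)[:2] for x,y in zip(xs,ys)])
    v=np.linalg.svd(Q-Q.mean(0))[2][0]; d=Q.mean(0)-C; v*=np.sign(v@d)
    t=(Q-C)@v; print("white",cc[i],st[i].tolist(),"pca deg",np.rad2deg(np.arctan2(v[1],v[0])).round(2),"centre deg",np.rad2deg(np.arctan2(d[1],d[0])).round(2),"along",t.min().round(4),t.max().round(4),"lateral",(np.cross(v,d)).round(4))
E
```

```text
face [ 0.5848 -0.1995] r 0.0646 ((317.45892333984375, 184.12205505371094), (114.25961303710938, 115.12998962402344), 4.733426570892334)
mark [349.1 149.2] [341, 140, 17, 20, 147] r 0.0537 deg 44.23
white [310.85106383 171.12765957] [303, 150, 18, 43, 282] pca deg 102.35 centre deg 103.06 along 0.0001 0.0409 lateral 0.0003<stdin>:18: DeprecationWarning: Arrays of 2-dimensional vectors are deprecated. Use arrays of 3-dimensional vectors instead. (deprecated in NumPy 2.0)
```

Mark 44.2° (radius 53.7 mm, expected 53), pointer 102.5°, dial axis (0.5845, −0.1992), so the turn is +58.3°, or roll +0.648. Aligning with the bar and going down.

```bash
python3 -m handwheel '[{"jaw":-1,"dp":[0,0,0],"roll":-0.065},{"jaw":-1,"dp":[0,0,0],"roll":-0.065},{"jaw":-1,"dp":[0,0,0],"roll":-0.066},{"jaw":-1,"dp":[0.28,0.09,0],"roll":0},{"jaw":-1,"dp":[0,0,0.3],"roll":0}]'
python3 -m handwheel '[{"jaw":-1,"dp":[0,0,0.4],"roll":0},{"jaw":-1,"dp":[0,0,0.4],"roll":0},{"jaw":-1,"dp":[0,0,0.3],"roll":0},{"jaw":-1,"dp":[0,0,0],"roll":0},{"jaw":-1,"dp":[0,0,0],"roll":0}]'
```

```text
t: 11.95
eef_pos: [0.5861, -0.1933, 0.257]
orientation: [0.625, 0.78, 0.001, 0.002]
ft_force: [0.9, -0.5, -0.2]
finger_gap: 0.0912
finger_force: 0.0
t: 12.45
eef_pos: [0.5844, -0.1951, 0.1445]
orientation: [0.626, 0.78, -0.0, -0.0]
ft_force: [0.5, 0.1, 0.5]
finger_gap: 0.0911
finger_force: 0.0
```

```bash
python3 -m handwheel '[{"jaw":-1,"dp":[-0.04,-0.01,0.1],"roll":0},{"jaw":-1,"dp":[0,0,0.2],"roll":0},{"jaw":-1,"dp":[0,0,0.12],"roll":0},{"jaw":-1,"dp":[0,0,0.06],"roll":0},{"jaw":-1,"dp":[0,0,0],"roll":0}]' 20
python3 -m handwheel '[{"jaw":1,"dp":[0,0,0],"roll":0},{"jaw":1,"dp":[0,0,0],"roll":0},{"jaw":1,"dp":[0,0,0],"roll":0},{"jaw":1,"dp":[0,0,0],"roll":0},{"jaw":1,"dp":[0,0,0],"roll":0}]' 20
python3 -m handwheel '[{"jaw":1,"dp":[0,0,0],"roll":0},{"jaw":1,"dp":[0,0,0],"roll":0},{"jaw":1,"dp":[0,0,0],"roll":0},{"jaw":1,"dp":[0,0,0],"roll":0},{"jaw":1,"dp":[0,0,0],"roll":0}]' 20
```

```text
t: 12.95
eef_pos: [0.5839, -0.2, 0.0957]
orientation: [0.626, 0.78, -0.0, -0.0]
ft_force: [0.4, 0.5, -0.3]
finger_gap: 0.0913
finger_force: 0.0
t: 13.45
eef_pos: [0.5841, -0.2, 0.0961]
orientation: [0.626, 0.78, 0.0, 0.0]
ft_force: [-0.2, -0.3, -0.9]
finger_gap: 0.0543
finger_force: 0.0
t: 13.95
eef_pos: [0.5844, -0.2001, 0.096]
orientation: [0.626, 0.78, 0.0, 0.0]
ft_force: [3.4, -0.5, -3.1]
finger_gap: 0.0201
finger_force: 20.0
```

Gripped at 20.1 mm, which is the bar's width. Turning +58.3°.

```bash
python3 -m handwheel '[{"jaw":1,"dp":[0,0,0],"roll":0.065},{"jaw":1,"dp":[0,0,0],"roll":0.065},{"jaw":1,"dp":[0,0,0],"roll":0.065},{"jaw":1,"dp":[0,0,0],"roll":0.065},{"jaw":1,"dp":[0,0,0],"roll":0.065}]'
python3 -m handwheel '[{"jaw":1,"dp":[0,0,0],"roll":0.065},{"jaw":1,"dp":[0,0,0],"roll":0.065},{"jaw":1,"dp":[0,0,0],"roll":0.065},{"jaw":1,"dp":[0,0,0],"roll":0.065},{"jaw":1,"dp":[0,0,0],"roll":0.063}]'
python3 -m handwheel '[{"jaw":1,"dp":[0,0,0],"roll":0},{"jaw":1,"dp":[0,0,0],"roll":0},{"jaw":1,"dp":[0,0,0],"roll":0}]'
```

```text
t: 14.45
eef_pos: [0.5844, -0.2001, 0.096]
orientation: [0.804, 0.595, 0.0, 0.0]
ft_force: [3.4, 0.4, -2.5]
finger_gap: 0.0197
finger_force: 20.0
t: 14.95
eef_pos: [0.5844, -0.2001, 0.096]
orientation: [0.928, 0.374, 0.0, 0.0]
ft_force: [3.0, -0.3, -2.7]
finger_gap: 0.0199
finger_force: 20.0
t: 15.25
eef_pos: [0.5843, -0.2001, 0.096]
orientation: [0.926, 0.377, 0.0, 0.0]
ft_force: [5.7, 0.3, -3.6]
finger_gap: 0.0202
finger_force: 20.0
```

```bash
python3 -m handwheel '[{"jaw":-1,"dp":[0,0,0],"roll":0},{"jaw":-1,"dp":[0,0,0],"roll":0},{"jaw":-1,"dp":[0,0,0],"roll":0},{"jaw":-1,"dp":[0,0,0],"roll":0},{"jaw":-1,"dp":[0,0,0],"roll":0}]'
python3 -m handwheel '[{"jaw":-1,"dp":[0,0,0],"roll":0},{"jaw":-1,"dp":[0,0,-0.1],"roll":0},{"jaw":-1,"dp":[0,0,-0.3],"roll":0},{"jaw":-1,"dp":[0,0,-0.4],"roll":0},{"jaw":-1,"dp":[0,0,-0.4],"roll":0}]'
python3 -m handwheel '[{"jaw":-1,"dp":[-0.2,0,-0.4],"roll":0},{"jaw":-1,"dp":[-0.2,0,-0.3],"roll":0},{"jaw":-1,"dp":[0,0,0],"roll":0},{"jaw":-1,"dp":[0,0,0],"roll":0}]'
python3 - <<'E'
from h import *
import pickle
o=bot.get_obs(); w=bot.snapshot("wrist"); s=bot.snapshot("scene")
print(o["eef_pos"],o["t"])
cv2.imwrite("pics/w6.png",w);cv2.imwrite("pics/s6.png",s);pickle.dump(o,open("w6.pkl","wb"))
cv2.imwrite("pics/fin.png",np.hstack([w[0:300,120:520],cv2.resize(s[205:325,200:360],(400,300))]))
E
```

```text
t: 15.75
eef_pos: [0.584, -0.2, 0.0959]
orientation: [0.927, 0.376, -0.0, -0.0]
ft_force: [-0.1, 0.4, -0.5]
finger_gap: 0.0571
finger_force: 0.0
t: 16.25
eef_pos: [0.5838, -0.1999, 0.2178]
orientation: [0.927, 0.376, -0.0, -0.0]
ft_force: [-0.4, -0.6, 0.5]
finger_gap: 0.0908
finger_force: 0.0
t: 16.65
eef_pos: [0.5553, -0.2281, 0.2869]
orientation: [0.927, 0.375, 0.001, 0.001]
ft_force: [0.7, -0.3, -0.7]
finger_gap: 0.091
finger_force: 0.0
[ 0.55534709 -0.22805038  0.28687732] 16.65
```

View pics/fin.png

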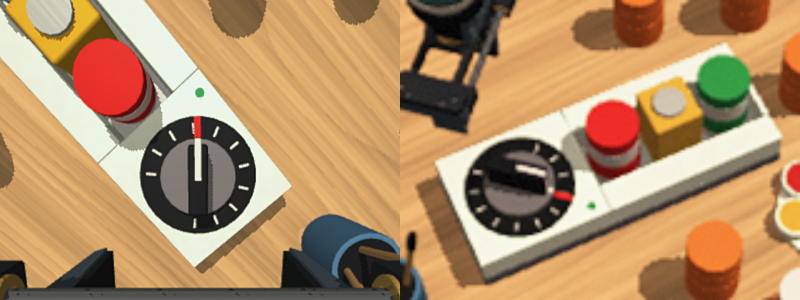

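The white pointer (198,122–180 in the crop) lines up with the red mark at (197,127). All three containers stand upright, and the arm is clear of everything. Handing in.

```bash
python3 -c "
from rig import bot
print(bot.close_job())"
```

```text
the job is handed in; nothing more can be done
None
```

The red pot stands upright in the warmer's empty place beside the green pot and yellow tin, the dial's pointer lines up with the red mark, and the job was handed in with the arm clear at about 17 s of the 61 s allowed; the hand-in call returned no verdict.

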